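Slide the tube carriage into the bench reader

ROBOT

A 6-joint arm with a two-finger parallel gripper is mounted at the origin on the work surface. World frame = base frame: x ahead of the robot, y to its left, z up, the work surface at z = 0. Lengths are in m, angles in rad, forces in N, time in s.
With the tool pointing down it reaches from about 0.325 to 0.9 m from the base axis. Payload 6.1 kg.
Tool frame: the origin (TCP) lies on the centre line of the jaws, within the pads' length; the fingertips stand 22 mm ahead of it and the grasp point (between the pads) lies 3 mm ahead of it (env.tips_ahead is the distance from the TCP to the fingertips, in m); z points along the fingers, y is the line along which they close (so a half turn about z gives the same grasp; the last joint's range is limited). The gripper opens to 87 mm and grips with 3 to 60 N. Pads are 19 mm wide; open, the fingers measure 117 mm over their backs; the gripper's body (75 mm by 190 mm) begins 51 mm behind the grasp point.
Start: joints at [-1.268, 0.22, 1.526, -0, 1.395, -0.126], TCP at [0.26, -0.568, 0.245] pointing down, gripper open.
Joint ranges: [-2.98, 2.98], [-0.91, 2.08], [0.09, 2.57], [-1.24, 4.39], [0.2, 2.65], [-2.68, 2.68]. Speed limits (rad/s): [2.57, 2.57, 3.01, 3.14, 3.14, 3.14].

INTERFACE

Orientations are given as a rotation vector (axis times angle).
In Python, from workcell import get_obs, optics, env gives the robot as it stands.
- The arm moves only by the tool step_arm, never from a script. Its argument "increments" is text: rows parted by semicolons, each of 7 numbers parted by spaces: the shift along the tool's x, y, z as a fraction of full scale, then the turn, a rotation vector about the tool's x, y, z as a fraction of full scale, then the closure, from 0 (fully open) to 1 (shut). In form: dx dy dz wx wy wz grip; .... A call has 1 to 5 rows; each row is the pose to reach, as a shift and turn from the pose commanded when the call began, along the tool's axes at that moment, turning the shorter way round; what a row does not reach only later rows make up. Full scale, the value 1, is 20 cm for a shift and 180 degrees for a turn. A row lasts 1/8 s, in which the tool goes at most 62.5 mm and 10.7 degrees, less where a joint would pass 70% of its speed; a pose out of reach is approached as far as the arm can. A call with a number of a shift or a turn outside -1 to 1 is refused whole. A call with a gripper value outside its range is refused whole. The fingers move at their own pace and stop on an object; the grip force is fixed at half the most. Time passes only in rows, so rows that repeat a pose let the fingers close. It gives the time, the measured TCP pose, the force, the opening and the grip force at its end, in the units of the state.
- get_obs(): the state, without advancing time (a new reading comes with each control period).
- optics.camera(name): name is "scene" or "top" or "wrist"; returns (picture, depth): 384x512x3 uint8, blue, green, red; 384x512 float32, m along the optical axis (not along the pixel's ray), 0 where there is no reading.
- optics.camera_model(name): a dict with "vertical_fov" (degrees; the focal length in pixels is half the picture's height over the tangent of half this angle, whatever the lens; pixels are square), "cx", "cy" (the principal point, pixels), "T" (4x4, takes a point from camera to world coordinates). Camera axes: x right, y down, z forward; pixel columns grow to the right and rows downward; lengths in m; the calibration is good to about 2 mm. A picture is of the moment at which its call begins: read the wrist's pose just before it. camera_model takes no time and is no camera call; for the wrist camera it gives the pose at the moment of the call.
- env.finish_job(): hands the job in; it is judged then, once.
The state is a dict: "time_s": time; "joint_pos": joint angles; "qd": joint speeds; "joint_torque": joint torques, N m; "ee_pos": TCP position; "eef_rot": TCP orientation; "contact_force": force on the tool from outside, world axes, zero at the start; "ft_torque": the same for the moment, N m; "finger_gap": opening from 0.0 (shut) to 1.0 (fully open); "grip_force": force on a finger pad.
Only numpy, scipy, OpenCV 4.12 (cv2) and the standard library are available. Lean on these libraries where they do the work, as an engineer would, in place of code of your own. Each camera call takes 0.05 s, during which the arm holds its last target. There are 200 camera calls.

TASK

Run the sample carriage of the bench tube reader in under the white hood: press the red lock button on the carriage with the fingertips, keep it held down the whole way while you push the carriage fully home to its end stop, then take the fingers off so that the button springs up and locks it there. Nothing needs gripping or lifting: do not touch the pink tube rack riding on the carriage, and leave the bottles and the sample cup where they stand.

Things in the scene. Friction and masses are not known exactly. Their poses are not given: they have to be found in the camera images.
- reader: Fixed bench tube reader: grey bed 130 mm wide (its x), 380 long (y), 14 high; white hood at its +y end (140 mm wide, y = 72 to 202 mm, top at 104 mm). Origin on the bench, mid-width, 12 mm short of mid-length; z up. The carriage slides along its +y, towards the hood. Turned by up to 0.4 rad. Two black end stops stand beside the track at y = 30 mm.
- carriage (a joint): Travel of the aluminium carriage along the reader's +y, m. 0 = loading place, where it starts locked; 0.120 = end stop, where its black side ears meet the end stops. About 1.5 N of drag. Unless the button is held down, a pin locks it (2 mm of play) between steel teeth set every 12 mm all along; the last locking place is the end stop.
- lock_button (a joint): Downward travel of the red lock button, m. 0 = up (locked), 0.008 = fully down. A spring pushes it up with 1.5 N at the top and 5 N fully down; the carriage is free once it is more than 4 mm down. Released, it springs up by itself.
- button_top (a point): Centre of the top face of the red lock button, on the carriage near its end away from the hood; moves with button and carriage. The face is level, 40 mm (reader x) by 34 mm (reader y), 50 mm above the bench when up, 42 mm when fully down.
- push_wall (a point): Black upright wall on the carriage, 2 mm beyond the button on its hood side, the front of a white housing 52 mm deep: 90 mm wide, top 74 mm above the bench (24 above the button). The point is on its face towards the button, mid-width, 10 mm below its top, 19 mm along the reader's +y from the button's centre. Fingertips standing on the button can push the carriage by it.
- tray_centre (a point): Middle of the tray floor of the carriage, 34 mm above the bench, where the tube rack stands within an 8 mm high lip. Moves with the carriage; 130 mm along the reader's +y from the button's centre.
- rack: Loose pink rack with 12 white-capped tubes, 70 x 98 mm, 38 mm high, about 0.15 kg, standing in the carriage's tray with 2 mm of play. Origin at the centre of its underside. It rides along; not to be touched.
- media_bottle: Loose glass bottle with a blue cap, 72 mm diameter, 160 mm high; origin at the centre of its underside. Leave alone.
- buffer_bottle: Loose white plastic bottle with a red cap, 68 mm diameter, 150 mm high; origin at the centre of its underside. Leave alone.
- sample_cup: Loose amber sample cup with a red lid, 58 mm diameter, 71 mm high; origin at the centre of its underside. Leave alone.

How it is judged:
By the outcome, as a careful person would: the job done as asked, in the order asked, and still so for the second after the job is handed in, with the robot touching nothing.
It also fails if it takes over 38 s, if anything falls off the work surface, if the arm or the gripper's body presses on something with over 40 N, if the wrist force passes 120 N, or if a joint passes its speed limit or range.

## Working session

There is one attempt and no reset: what is moved stays moved. The work goes in short steps, Python scripts to look and compute and a tool call to move; the robot and the scene stay as the last step left them, time stands still between calls to the robot, and variables do not carry over. Pictures are saved under pics/ and viewed, at most 10 in all, crops included, and the job is handed in when it is done.

Besides the shell and the picture viewer there is one more tool, called after ">>>" by a JSON object that holds its "fn" and its "kwargs". step_arm: Moves the arm, as the interface text tells. Shift numbers are shares of 20 cm and turn numbers shares of 180 degrees, none past 1 either way. Its arguments: {"type":"object","properties":{"increments":{"type":"string"}},"required":["increments"]}

```bash
mkdir -p pics; python3 - <<'E'
from workcell import get_obs, optics, env
import cv2,numpy as np
print(get_obs()); 
for n in("scene","top"):
    p,d=optics.camera(n); m=optics.camera_model(n); cv2.imwrite(f"pics/{n}0.png",p); np.savez(f"pics/{n}0.npz",p=p,d=d,**m); print(n,m)
E
```

```text
{'time_s': 0.0, 'joint_pos': array([-1.26809062e+00,  2.21276925e-01,  1.52761578e+00,  4.55260280e-05,
        1.39469161e+00, -1.26085797e-01]), 'qd': array([-0.00015971, -0.00154067, -0.00044993, -0.00086807,  0.00033037,
        0.00128121]), 'joint_torque': array([ 1.56672968e-04, -4.94610751e+01, -3.87376142e+01,  6.97426940e-02,
        5.69996133e-02, -1.64695421e-04]), 'ee_pos': array([ 0.25970097, -0.56785178,  0.24340327]), 'eef_rot': array([-3.06772663e+00, -6.67960760e-01,  2.05668991e-04]), 'contact_force': array([-0.66748554,  0.09175771, -0.0715957 ]), 'ft_torque': array([-0.02413488,  0.03142668,  0.02899097]), 'grip_force': 0.0, 'finger_gap': 0.9978815787265255}
scene {'vertical_fov': 55.448925730384985, 'cx': 256.54681550430087, 'cy': 192.2547116175345, 'T': array([[-0.56651649,  0.69818484, -0.43771794,  0.89457971],
       [ 0.82391714,  0.47035653, -0.3161096 ,  0.13115924],
       [-0.01481944, -0.53972462, -0.84171119,  0.72641834],
       [ 0.        ,  0.        ,  0.        ,  1.        ]])}
top {'vertical_fov': 56.453066363303726, 'cx': 257.24574027953815, 'cy': 191.32939956580537, 'T': array([[ 0.00144092, -0.99618865,  0.08721297,  0.49089423],
       [-0.99997633, -0.00202211, -0.00657602, -0.09497872],
       [ 0.00672731, -0.08720143, -0.99616798,  0.81593488],
       [ 0.        ,  0.        ,  0.        ,  1.        ]])}
```

View pics/top0.png

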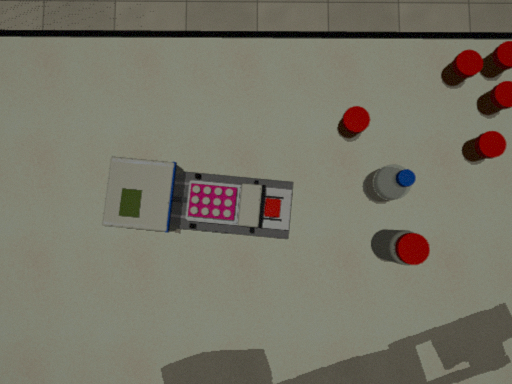

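View pics/scene0.png

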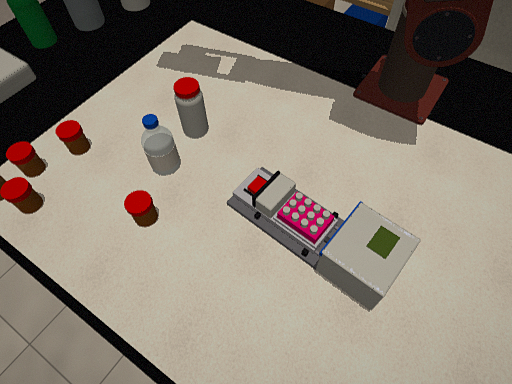

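The top view shows the red button at about (272,208), the black wall at (262,206), the rack at (213,202) and the hood at (140,195). In the scene view the button is at (258,185). Bottles and cups are well clear of them, on the side away from the hood.

```bash
cat > h.py <<'E'
import cv2,numpy as np
def world(z,uv,dep=None):
    f=192/np.tan(np.radians(float(z['vertical_fov']))/2); u,v=np.array(uv,float)
    r=np.array([(u-z['cx'])/f,(v-z['cy'])/f,1.]); T=z['T']
    return T[:3,3],T[:3,:3]@r
def blob(p,hue,box):
    h=cv2.cvtColor(p,cv2.COLOR_BGR2HSV); m=np.zeros(p.shape[:2],bool)
    x0,y0,x1,y1=box; a=h[y0:y1,x0:x1].astype(int)
    dh=np.abs((a[...,0]-hue+90)%180-90)
    m[y0:y1,x0:x1]=(dh<8)&(a[...,1]>150)&(a[...,2]>80); return m
def cloud(z,m):
    v,u=np.nonzero(m&(z['d']>0)); f=192/np.tan(np.radians(float(z['vertical_fov']))/2); d=z['d'][v,u]
    c=np.c_[(u-z['cx'])/f*d,(v-z['cy'])/f*d,d]; return c@z['T'][:3,:3].T+z['T'][:3,3]
def tri(rays):
    A=0;b=0
    for o,r in rays:
        r=r/np.linalg.norm(r);P=np.eye(3)-np.outer(r,r);A=A+P;b=b+P@o
    return np.linalg.solve(A,b)
E
python3 - <<'E'
from h import *
rays=[]
for n,bb,br in(("top",(255,190,290,225),(180,175,245,230)),("scene",(240,170,275,200),(270,185,345,250))):
    z=dict(np.load(f"pics/{n}0.npz")); 
    for nm,hue,b in(("btn",0,bb),("rack",163,br)):
        m=blob(z['p'],hue,b); v,u=np.nonzero(m); c=cloud(z,m)
        print(n,nm,m.sum(),u.mean(),v.mean(),np.median(c,0),c.min(0),c.max(0))
        if nm=="btn": rays.append(world(z,(u.mean(),v.mean())))
        if len(u): print(cv2.minAreaRect(c[:,:2].astype(np.float32)*1000))
    # bed+carriage+hood points cloud
    if n=="top":
        c=cloud(z,np.ones(z['d'].shape,bool)); s=c[(c[:,2]>.095)&(c[:,2]<.115)&(c[:,1]>.05)&(c[:,0]<.62)&(c[:,0]>.3)]
        print("hood",len(s),cv2.minAreaRect(s[:,:2].astype(np.float32)*1000),np.median(s[:,2]))
print(tri(rays))
E
```

```text
top btn 268 271.8955223880597 207.30223880597015 [ 0.52428584 -0.13168494  0.04944238] [ 0.50506654 -0.14901311  0.03416294] [ 0.54386527 -0.11462003  0.05309231]
((523.9668579101562, -131.51641845703125), (32.415767669677734, 38.58354949951172), 85.00032806396484)
top rack 815 212.91411042944785 201.97055214723926 [ 0.53214777 -0.00449741  0.05973512] [ 0.49845359 -0.05490425  0.05528116] [0.5727962  0.04618018 0.06369321]
((535.6409912109375, -4.464744567871094), (97.01393127441406, 68.56604766845703), 84.58714294433594)
hood 4582 ((548.714111328125, 136.67092895507812), (131.53053283691406, 141.78639221191406), 84.62889099121094) 0.10370602906603454
scene btn 179 256.2290502793296 184.3854748603352 [ 0.52593778 -0.13540637  0.04998693] [ 0.49869208 -0.15167634  0.03785005] [ 0.54360632 -0.12237667  0.05265097]
((521.2703857421875, -136.3931884765625), (44.85281753540039, 28.916423797607422), 2.1336684226989746)
scene rack 871 304.7933409873708 219.86796785304247 [ 0.55001927 -0.00075273  0.05980373] [ 0.47101299 -0.05476379  0.01310448] [0.57571306 0.04766953 0.06958872]
((523.45556640625, -2.3287353515625), (97.87437438964844, 98.2791976928711), 84.59599304199219)
[ 0.52482382 -0.13340674  0.04971989]
```

>>> {"fn": "step_arm", "kwargs": {"increments": "0.18 -0.12 0 0 0 -0.05 1; 0.36 -0.24 0 0 0 -0.1 1; 0.54 -0.36 0 0 0 -0.15 1; 0.72 -0.48 0 0 0 -0.2 1; 0.9 -0.6 0 0 0 -0.25 1"}}

```text
time_s: 0.72
ee_pos: [0.3741, -0.383, 0.2441]
eef_rot: [-2.575, -1.798, -0.0]
contact_force: [0.7, 0.7, -0.5]
finger_gap: 0.515
grip_force: 0.0
```

```bash
cat > go.py <<'E'
import sys; from workcell import get_obs; import numpy as np
from scipy.spatial.transform import Rotation as R
B=np.array([.524,-.1325]); th=np.radians(84.65); d=np.array([np.cos(th),np.sin(th)]); n=np.array([d[1],-d[0]])
o=get_obs(); Q=R.from_rotvec(o['eef_rot']); p=o['ee_pos']
tx=np.array([d[0],d[1],0]); tz=np.array([0,0,-1.]); T=R.from_matrix(np.c_[tx,np.cross(tz,tx),tz])
a=float(sys.argv[1]); z=float(sys.argv[2]); g=np.r_[B+a*d,z+.022]
print(o['time_s'],p,o['contact_force'],o['finger_gap'],'along',(p[:2]-B)@d,'side',(p[:2]-B)@n,'tipz',p[2]-.022)
print('shift',(Q.inv().apply(g-p)/.2).round(4),'turn',((Q.inv()*T).as_rotvec()/np.pi).round(4), o['joint_pos'].round(2))
E
python3 go.py .004 .1
```

```text
0.725 [ 0.37407494 -0.38296603  0.2440837 ] [ 0.68815753  0.65993113 -0.52304735] 0.5145597413395996 along -0.2633538640136508 side -0.12591861823914544 tipz 0.22208370234738475
shift [1.453  0.2677 0.6109] turn [-0.0002 -0.0002 -0.0822] [-0.94  0.01  1.76  0.    1.38 -0.59]
```

>>> {"fn": "step_arm", "kwargs": {"increments": "0.2 0.035 0 0 0 -0.02 1; 0.4 0.07 0 0 0 -0.03 1; 0.6 0.1 0 0 0 -0.05 1; 0.8 0.13 0 0 0 -0.08 1; 0.8 0.13 0 0 0 -0.08 1"}}

```text
time_s: 1.35
ee_pos: [0.4546, -0.2413, 0.2441]
eef_rot: [-2.33, -2.106, -0.001]
contact_force: [-0.5, -0.1, 0.1]
finger_gap: 0.021
grip_force: 0.0
```

```bash
python3 go.py .004 .1
```

```text
1.35 [ 0.4545815  -0.24131905  0.24412781] [-0.48317649 -0.0754785   0.12846246] 0.020809512368813468 along -0.11481755101201942 side -0.05896985689544255 tipz 0.22212781092400535
shift [0.5959 0.2904 0.611 ] turn [-0.0002 -0.0003 -0.0025] [-0.64 -0.04  1.81  0.    1.38 -0.54]
```

>>> {"fn": "step_arm", "kwargs": {"increments": "0.2 0.1 0.1 0 0 0 1; 0.4 0.2 0.2 0 0 -0.002 1; 0.595 0.29 0.4 0 0 -0.002 1; 0.595 0.29 0.4 0 0 -0.002 1; 0.595 0.29 0.4 0 0 -0.002 1"}}

```text
time_s: 1.98
ee_pos: [0.5239, -0.1322, 0.1646]
eef_rot: [2.329, 2.108, -0.001]
contact_force: [0.4, 0.5, -0.3]
finger_gap: -0.001
grip_force: 0.0
```

```bash
python3 go.py .004 .056; python3 - <<'E'
from workcell import optics
import cv2,numpy as np
n="wrist";p,d=optics.camera(n);m=optics.camera_model(n);np.savez("pics/w1.npz",p=p,d=d,**m)
s,_=optics.camera("scene");cv2.imwrite("pics/w1.png",np.r_[p[:,:],cv2.resize(s[100:260,180:393],(512,384))][:, :] if 0 else np.c_[cv2.resize(p,(400,300)),cv2.resize(s[110:260,180:380],(400,300))])
E
```

```text
1.975 [ 0.52388442 -0.13222929  0.16457326] [ 0.4042506   0.48834248 -0.29798944] -0.0007688942154836729 along 0.00025874908061996975 side -0.00014032011617237327 tipz 0.14257326140904522
shift [0.019  0.0008 0.4329] turn [-0.0002  0.0002 -0.002 ] [-0.39  0.09  1.83 -0.    1.22 -0.29]Traceback (most recent call last):
  File "<stdin>", line 4, in <module>
cv2.error: OpenCV(4.12.0) /io/opencv/modules/imgcodecs/src/loadsave.cpp:1058: error: (-215:Assertion failed) image.channels() == 1 || image.channels() == 3 || image.channels() == 4 in function 'imwrite_'
```

```bash
python3 - <<'E'
from h import *
from workcell import optics
z=dict(np.load("pics/w1.npz")); s,_=optics.camera("scene")
cv2.imwrite("pics/w1.png",np.hstack([cv2.resize(z['p'],(400,300)),cv2.resize(s[110:260,180:380],(400,300))]))
m=blob(z['p'],0,(0,0,512,384)); c=cloud(z,m)
k=(abs(c[:,2]-.05)<.006)&(abs(c[:,1]+.13)<.06)&(abs(c[:,0]-.524)<.06); c=c[k]
print(len(c)); 
if len(c)>20: print(np.median(c,0),cv2.minAreaRect(c[:,:2].astype(np.float32)*1000))
E
```

```text
1202
[ 0.5256986  -0.13424281  0.05092299] ((525.8513793945312, -134.57229614257812), (27.884540557861328, 38.07341003417969), 83.70125579833984)
```

View pics/w1.png

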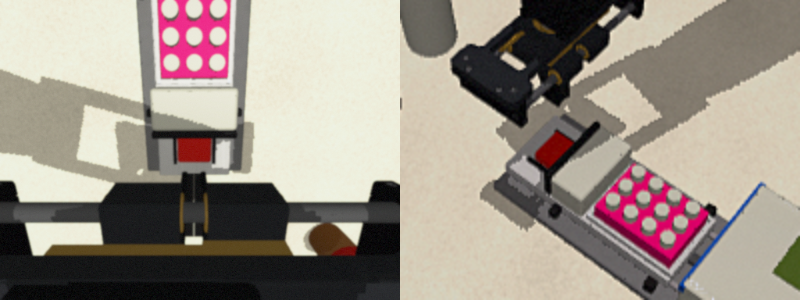

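The wrist view (left half) shows the fingertips at about (193,190), in line with the red button at (194,150) and the wall at (193,133). The scene crop shows nothing in the way.

>>> {"fn": "step_arm", "kwargs": {"increments": "0.02 0.002 0.15 0 0 -0.002 1; 0.02 0.002 0.3 0 0 -0.002 1; 0.02 0.002 0.4 0 0 -0.002 1; 0.02 0.002 0.43 0 0 -0.002 1; 0.02 0.002 0.43 0 0 -0.002 1"}}

```text
time_s: 2.75
ee_pos: [0.5251, -0.1281, 0.0792]
eef_rot: [2.322, 2.114, 0.001]
contact_force: [0.5, -0.1, -0.1]
finger_gap: 0.005
grip_force: 0.0
```

```bash
python3 go.py .004 .0435; python3 -c "
from workcell import optics;print(optics.camera_model('wrist')['T'][:3,3])"
```

```text
2.75 [ 0.52512407 -0.1281335   0.07924912] [ 0.52660796 -0.05018803 -0.0561351 ] 0.004538231769462458 along 0.004452283734785061 side 0.0007120398848195738 tipz 0.05724911557381893
shift [-0.0022 -0.0036  0.0687] turn [ 0.0003  0.0001 -0.0001] [-0.39  0.2   1.88 -0.    1.06 -0.29]
[ 0.53320176 -0.04946323  0.21942535]
```

>>> {"fn": "step_arm", "kwargs": {"increments": "0 0 0.02 0 0 0 1; 0 0 0.04 0 0 0 1; 0 0 0.055 0 0 0 1; 0 0 0.068 0 0 0 1; 0 0 0.068 0 0 0 1"}}

```text
time_s: 3.38
ee_pos: [0.5256, -0.1278, 0.0654]
eef_rot: [2.321, 2.115, 0.001]
contact_force: [1.0, -1.8, 4.4]
finger_gap: 0.007
grip_force: 2.1
```

```bash
python3 go.py .009 .043
```

```text
3.375 [ 0.52556308 -0.12775957  0.06542872] [ 0.99939529 -1.80139699  4.44327483] 0.007268965170150136 along 0.00486551918279684 side 0.0011142757458596506 tipz 0.04342871753546331
shift [ 0.0207 -0.0056  0.0021] turn [0.0005 0.0002 0.0002] [-0.38  0.22  1.89 -0.    1.03 -0.29]
```

>>> {"fn": "step_arm", "kwargs": {"increments": "0.015 0 0.003 0 0 0 1; 0.03 0 0.003 0 0 0 1; 0.055 0 0.003 0 0 0 1; 0.08 0 0.003 0 0 0 1; 0.105 0 0.003 0 0 0 1"}}

```text
time_s: 4.0
ee_pos: [0.527, -0.1061, 0.0645]
eef_rot: [2.322, 2.116, 0.0]
contact_force: [1.7, -1.9, 5.1]
finger_gap: 0.005
grip_force: 2.3
```

```bash
python3 go.py .030 .043
```

```text
4.0 [ 0.52699488 -0.10605754  0.06446652] [ 1.6640378  -1.89575076  5.09139245] 0.0050294434159885455 along 0.0266065123280739 side 0.0005163501397073729 tipz 0.042466523065985744
shift [ 0.017  -0.0026 -0.0027] turn [0.0001 0.     0.0003] [-0.35  0.22  1.89  0.    1.03 -0.25]
```

>>> {"fn": "step_arm", "kwargs": {"increments": "0.03 0 -0.001 0 0 0 1; 0.06 0 -0.001 0 0 0 1; 0.09 0 -0.001 0 0 0 1; 0.12 0 -0.001 0 0 0 1; 0.15 0 -0.001 0 0 0 1"}}

```text
time_s: 4.62
ee_pos: [0.5295, -0.0762, 0.0645]
eef_rot: [-2.322, -2.116, 0.0]
contact_force: [1.4, -2.3, 5.1]
finger_gap: 0.005
grip_force: 2.3
```

>>> {"fn": "step_arm", "kwargs": {"increments": "0.03 0 0 0 0 0 1; 0.06 0 0 0 0 0 1; 0.09 0 0 0 0 0 1; 0.12 0 0 0 0 0 1; 0.15 0 0 0 0 0 1"}}

```text
time_s: 5.25
ee_pos: [0.5323, -0.0464, 0.0645]
eef_rot: [-2.322, -2.116, 0.0]
contact_force: [2.7, -2.4, 4.5]
finger_gap: 0.007
grip_force: 2.3
```

```bash
python3 go.py .12 .043
```

```text
5.25 [ 0.53229547 -0.04635409  0.06448105] [ 2.70864196 -2.41563943  4.52069642] 0.006969494228830593 along 0.08654410198377196 side 0.0002271273395074748 tipz 0.04248104812842352
shift [ 0.1673 -0.001  -0.0026] turn [-0.0001  0.      0.0002] [-0.23  0.21  1.9  -0.    1.03 -0.14]
```

>>> {"fn": "step_arm", "kwargs": {"increments": "0.03 0 0 0 0 0 1; 0.06 0 0 0 0 0 1; 0.09 0 0 0 0 0 1; 0.12 0 0 0 0 0 1; 0.14 0 0 0 0 0 1"}}

```text
time_s: 5.88
ee_pos: [0.5349, -0.0184, 0.0645]
eef_rot: [-2.322, -2.116, 0.0]
contact_force: [2.4, -1.8, 4.6]
finger_gap: 0.002
grip_force: 2.3
```

>>> {"fn": "step_arm", "kwargs": {"increments": "0.015 0 0 0 0 0 1; 0.025 0 0 0 0 0 1; 0.035 0 0 0 0 0 1; 0.04 0 0 0 0 0 1; 0.04 0 0 0 0 0 1"}}

```text
time_s: 6.5
ee_pos: [0.5357, -0.0107, 0.0645]
eef_rot: [-2.322, -2.116, -0.0]
contact_force: [2.4, -1.1, 4.7]
finger_gap: 0.003
grip_force: 2.3
```

```bash
python3 go.py .13 .043
```

```text
6.5 [ 0.5356595  -0.01074289  0.06450865] [ 2.43539936 -1.13692137  4.66087809] 0.002674989204195927 along 0.12231382175957724 side 0.0002561397207556243 tipz 0.04250865195406162
shift [ 0.0384 -0.0013 -0.0024] turn [-0.     -0.0001  0.0002] [-0.17  0.22  1.9   0.    1.03 -0.07]
```

Not at the stop yet; I'll continue slowly until the force along y rises.

>>> {"fn": "step_arm", "kwargs": {"increments": "0.008 0 0 0 0 0 1; 0.016 0 0 0 0 0 1; 0.024 0 0 0 0 0 1; 0.03 0 0 0 0 0 1; 0.03 0 0 0 0 0 1"}}

```text
time_s: 7.12
ee_pos: [0.5358, -0.0052, 0.0643]
eef_rot: [-2.322, -2.116, 0.002]
contact_force: [-1.1, -4.9, 4.2]
finger_gap: 0.003
grip_force: 3.4
```

>>> {"fn": "step_arm", "kwargs": {"increments": "0.004 0 0 0 0 0 1; 0.008 0 0 0 0 0 1; 0.012 0 0 0 0 0 1; 0.015 0 0 0 0 0 1; 0.015 0 0 0 0 0 1"}}

```text
time_s: 7.75
ee_pos: [0.5358, -0.005, 0.0644]
eef_rot: [2.32, 2.115, -0.007]
contact_force: [-2.3, -16.1, 6.0]
finger_gap: 0.007
grip_force: 10.6
```

```bash
python3 go.py .13 .043
```

```text
7.75 [ 0.53580551 -0.00503292  0.06438559] [ -2.31546117 -16.13893317   6.04626411] 0.006853650127080039 along 0.12801253809630034 side -0.00013087933296883 tipz 0.04238558545210002
shift [ 0.0099  0.0007 -0.0031] turn [-0.0004  0.0016  0.0003] [-0.15  0.22  1.9  -0.01  1.03 -0.06]
```

>>> {"fn": "step_arm", "kwargs": {"increments": "-0.005 0 0 0 0 0 1; -0.01 0 0 0 0 0 1; -0.01 0 0 0 0 0 1"}}

```text
time_s: 8.12
ee_pos: [0.5358, -0.0051, 0.0643]
eef_rot: [2.322, 2.116, -0.003]
contact_force: [-1.4, -8.3, 5.5]
finger_gap: 0.006
grip_force: 5.5
```

```bash
python3 go.py .13 .043; python3 - <<'E'
from workcell import optics
import cv2,numpy as np
a,_=optics.camera("scene");b,_=optics.camera("top")
cv2.imwrite("pics/e1.png",np.hstack([cv2.resize(a[130:310,210:450],(400,300)),cv2.resize(b[130:265,120:300],(400,300))]))
E
```

```text
8.125 [ 0.53576113 -0.00512736  0.06434732] [-1.38626918 -8.3048491   5.47498371] 0.00624361558615225 along 0.12791437260886157 side -0.0001662620622361298 tipz 0.04234731566845191
shift [ 0.0104  0.0008 -0.0033] turn [-0.0004  0.0006  0.0002] [-0.16  0.22  1.9  -0.    1.03 -0.06]
```

View pics/e1.png

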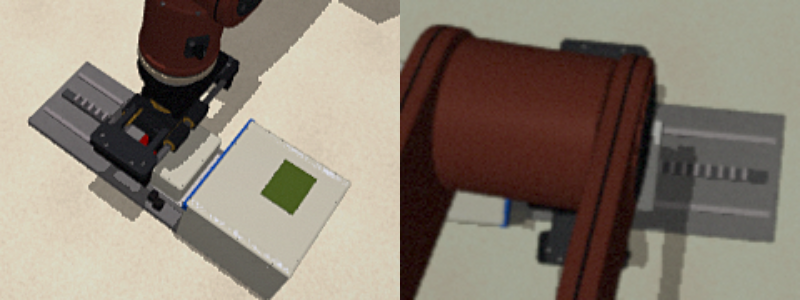

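The scene crop (left) shows the rack under the hood and the black ear against its end stop at about (155,200). The toothed track behind is exposed. Now I'll ease off a little and lift straight up.

>>> {"fn": "step_arm", "kwargs": {"increments": "-0.004 0 0 0 0 0 1; -0.004 0 -0.02 0 0 0 1; -0.004 0 -0.04 0 0 0 1; -0.005 0 -0.06 0 0 0 1; -0.01 0 -0.1 0 0 0 1"}}

```text
time_s: 8.85
ee_pos: [0.5344, -0.0052, 0.0831]
eef_rot: [-2.319, -2.113, 0.003]
contact_force: [0.3, -0.1, -0.4]
finger_gap: 0.004
grip_force: 0.0
```

>>> {"fn": "step_arm", "kwargs": {"increments": "-0.02 0 -0.15 0 0 0 1; -0.03 0 -0.3 0 0 0 1; -0.1 0 -0.5 0 0 0 1; -0.3 0 -0.6 0 0 0 1; -0.4 0 -0.6 0 0 0 1"}}

```text
time_s: 9.48
ee_pos: [0.5297, -0.0864, 0.2065]
eef_rot: [2.321, 2.114, 0.004]
contact_force: [0.5, 0.0, 0.1]
finger_gap: 0.005
grip_force: 0.0
```

>>> {"fn": "step_arm", "kwargs": {"increments": "-0.2 -0.2 -0.1 0 0 0 1; -0.4 -0.3 -0.1 0 0 0 1; -0.5 -0.5 -0.1 0 0 0 1; -0.5 -0.5 -0.1 0 0 0 1; -0.5 -0.5 -0.1 0 0 0 1"}}

```text
time_s: 10.1
ee_pos: [0.42, -0.1753, 0.2237]
eef_rot: [-2.322, -2.114, -0.001]
contact_force: [0.5, 0.6, 0.7]
finger_gap: 0.001
grip_force: 0.0
```

```bash
python3 go.py .13 .043; python3 - <<'E'
from h import *
from workcell import optics
z={}
for n in("scene","top"):
    p,d=optics.camera(n); z[n]=dict(p=p,d=d,**optics.camera_model(n))
a,b=z["scene"]["p"],z["top"]["p"]
cv2.imwrite("pics/e2.png",np.hstack([cv2.resize(a[130:310,210:450],(400,300)),cv2.resize(b[130:265,120:300],(400,300))]))
B=np.array([.524,-.1315]); t=np.radians(84.65); dd=np.array([np.cos(t),np.sin(t)])
for n in z:
    c=cloud(z[n],blob(z[n]["p"],0,(120,120,400,300))); k=(abs(c[:,0]-.535)<.05)&(abs(c[:,1]+.012)<.06); c=c[k]
    if len(c)>10: print(n,len(c),np.median(c,0),cv2.minAreaRect(c[:,:2].astype(np.float32)*1000),'travel',(np.median(c,0)[:2]-B)@dd)
E
```

```text
10.1 [ 0.41995736 -0.17527532  0.22365182] [0.54040673 0.56971278 0.70340391] 0.0011827391506840164 along -0.05228986068306574 side -0.0996010533979694 tipz 0.20165181554111075
shift [0.9102 0.4985 0.7944] turn [-0.0002 -0.0005  0.    ] [-0.57 -0.18  1.97  0.    1.35 -0.48]
scene 256 [ 0.53769755 -0.014028    0.05001569] ((534.8037719726562, -11.634035110473633), (35.748355865478516, 51.61925506591797), 87.11737823486328) travel 0.11823741000300672
top 277 [ 0.53486336 -0.01183743  0.04928346] ((535.3643188476562, -11.83115005493164), (35.461326599121094, 37.90673828125), 83.77676391601562) travel 0.12015418302447087
```

View pics/e2.png

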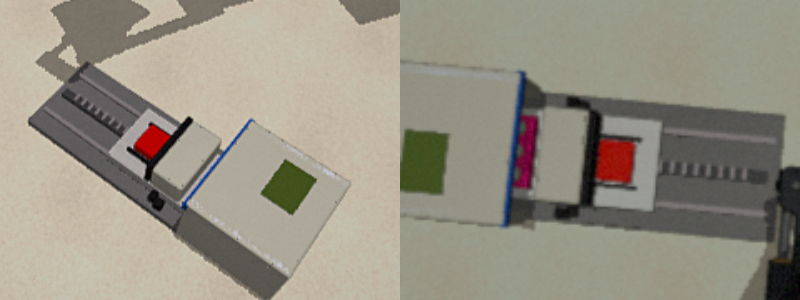

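The carriage has travelled 120 mm by the top camera, and the button is up at a height of about 0.0493 m. The ears are at the stops, near (575,105) and (565,212) in the right half. The arm is clear, so I'm handing in.

```bash
python3 -c "
from workcell import env;print(env.finish_job())"
```

```text
the job is handed in; nothing more can be done
None
```

The carriage is fully home: it travelled about 120 mm to its end stop with the button held down throughout, the button then sprang back up to its locked height, and the job was handed in at about 10 s with the arm clear of everything.

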